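# Mix the varnish flask on the touch mixer

## Task

On the luthier's bench, first turn the red handle of the rotary isolator clockwise from off to on, as far as its stop. Then lift the stoppered amber varnish flask out of its cork ring by the neck, set it upright in the orange sprung ring of the blue mixer, and press it down a good 13 mm against the spring (the ring travels 20 mm; do not ram it into its stop). Finish while still holding the flask by the neck and keeping the ring pressed down, since the mixer only runs while it is held; leave the green flask, the glue jar and the small wooden plane where they are.

Things in the scene. Friction and masses are not known exactly. Their poses are not given: they have to be found in the camera images.
- isolator (a joint): red rotary handle on a fixed grey isolator box 80 x 80 x 50 mm. 0 rad = off, 1.2 rad = on, growing clockwise seen from above; stops at both ends. Stiff: it stays where it is left and takes about 0.1 N m to turn; starts within 0.15 rad of off. A white mark on the handle points at a red dot on the box at off, at a green dot at on
- isolator_grip (a point): point on the handle's vertical turning axis at grip height, 80 mm above the bench. The grip is a bar 64 mm long (this point's x axis, turning with it; white mark at the -x end), 16 mm wide (y), 34 mm tall; its top lies 12 mm above this point; 18 mm below this point lies a 48 mm round disc
- flask_mid (a point): amber round-bottomed flask, cork stopper, 118 mm tall, 0.15 to 0.27 kg; point on its axis half-way up, 59 mm above its bottom, z along the neck. Bulb 64 mm wide, its top 5 mm above this point; neck 26 mm wide, 5 to 45 mm above it (grip about 26 mm above); lip 32 mm wide and cork end 59 mm above. Starts upright in one of two fixed cork rings, bottom 13 mm above the bench
- flask_bulb (a point): centre of the amber flask's 64 mm round bulb, 32 mm above its bottom, on its axis
- cradle (a joint): travel of the mixer's orange ring, m: 0 = up, 0.020 = bottomed on its stop, grows as the ring is pushed down. Spring: 4.8 N to start, then 0.4 N per mm (10 N at 13 mm, 12.8 N at 20 mm). The flask's own weight does not push it down
- cradle_seat (a point): centre of the orange ring's top face, 115 mm above the bench when up, moving with the ring. Ring 76 mm across, 48 mm hole, 14 mm thick, on a coil spring above a fixed blue mixer; the seated bulb rests on the hole's upper edge with its centre 21 mm above this point (flask mid point 48 mm above)
- flask: the amber flask, origin at the bottom of its bulb, z up along the neck
- stand_a: cork ring in which the amber flask starts, fixed, 80 mm across, 24 mm tall; origin at the centre of its underside
- flask_green_mid (a point): bystander: green glass flask with a white stopper, same size as the amber one, in the other cork ring; point on its axis half-way up, 59 mm above its bottom
- glue_jar: bystander: jar with a yellow cap, 60 mm across and 80 mm tall, standing on the bench; origin at the centre of its underside
- plane: bystander: small wooden plane, 40 x 120 mm, up to 51 mm tall, lying on the bench; origin at the centre of its underside, long axis y
Mind the look-alikes: they are no part of the job. Of the things that look like the flask, the middle-sized one is meant.

How it is judged:
On the way, in this order (a step that is already met when the one before it is completed fails the run):
1. the isolator handle is in its on position (value of joint isolator above 1 rad and contact force between the fingers and flask below 0.5 N), for 0.2 s.
2. the amber flask is lifted clear of its cork ring, held by the gripper (value of joint isolator above 1 rad and z of flask in the frame of stand_a above 0.04 m and contact force between the fingers and flask above 1 N and contact force between flask and cradle below 0.2 N), for 0.1 s.
3. the flask is pressed down in the sprung ring and held (value of joint isolator above 1 rad and value of joint cradle above 0.01 m and horizontal distance between flask_bulb and cradle_seat below 0.005 m and z of flask_bulb in the frame of cradle_seat below 0.026 m and angle between flask_mid's own z axis and vertical below 0.2 rad and contact force between flask and cradle above 4 N and contact force between the fingers and flask above 1 N and contact force between each of the arm, the fingers and cradle below 0.5 N and contact force between flask and stand_a below 0.5 N), for 0.3 s.
At the end, for the whole second after the job is handed in: Ends holding: isolator above 1.0 rad; amber flask gripped, tilt under 0.2 rad, bulb seated within 5 mm of the ring's axis, pressing over 4 N, ring over 10 mm down and still, carried by ring and gripper only; green flask, jar, plane within 30 mm of their places (all of step 3 and velocity of joint cradle between -0.01 and 0.01 m/s); the arm keeps its last pose, push and grip.
It fails at once if the green flask was disturbed (distance of flask_green_mid from where it was at the start of the episode above 0.03 m).
It fails at once if the glue jar was disturbed (distance of glue_jar from where it was at the start of the episode above 0.03 m).
It fails at once if the plane was disturbed (distance of plane from where it was at the start of the episode above 0.03 m).
It fails at once if the flask was rammed into the ring (over 45 N) (contact force between flask and cradle above 45 N).
It also fails if it takes over 59 s, if anything falls off the work surface, if the arm or the gripper's body presses on something with over 40 N, if the wrist force passes 120 N, or if a joint passes its speed limit or range.

## Robot

A 6-joint arm with a two-finger parallel gripper is mounted at the origin on the work surface. World frame = base frame: x ahead of the robot, y to its left, z up, the work surface at z = 0. Lengths are in m, angles in rad, forces in N, time in s.
With the tool pointing down it reaches from about 0.375 to 0.9 m from the base axis. Payload 3.1 kg.
Tool frame: the origin (TCP) lies on the centre line of the jaws, within the pads' length; the fingertips stand 11 mm ahead of it and the grasp point (between the pads) lies 8 mm behind it; x points along the fingers, y is the direction in which the jaws open and shut, and the axes are right-handed (so a half turn about x gives the same grasp; the last joint's range is limited). The gripper opens to 87 mm and grips with 3 to 60 N. Pads are 19 mm wide; open, the fingers measure 117 mm over their backs; the gripper's body (75 mm by 190 mm) begins 51 mm behind the grasp point.
Start: joints at [-1.417, 0.527, 1.433, -0, 1.181, -0.178], TCP at [0.204, -0.591, 0.234] pointing down, gripper open.
Joint ranges: [-3.08, 3.08], [-0.75, 2.2], [0.22, 2.44], [-1.43, 4.57], [0, 2.65], [-2.85, 2.85]. Speed limits (rad/s): [2.79, 2.79, 3.14, 3.14, 3.14, 3.14].

## Interface

Orientations are given as a unit quaternion [x, y, z, w].
In Python, from rig import robot, camera, camera_info gives the robot as it stands.
- The arm moves only by the shell command python3 -m inch 'ROWS' [FORCE]. ROWS is JSON, a list that holds one entry, the list of rows, each a list of 5 numbers: the shift along the tool's x, y, z in cm, then the turn about the tool's x in rad, then the opening, from 0 (shut) to 1 (fully open). A call has 1 to 8 rows; each row shifts and turns the pose as measured when the row begins, along the tool's axes as they then stand; what a row does not reach is not made up. A row lasts 1/12 s, in which the tool goes at most 41.7 mm and 7.16 degrees, less where a joint would pass 70% of its speed; a pose out of reach is approached as far as the arm can. A call with a gripper value outside its range is refused whole. The fingers move at their own pace and stop on an object; FORCE is the grip in N (left out, the last holds). Time passes only in rows, so rows that do not move let the fingers close. It gives the time, the measured TCP pose, the force and the opening at its end, in the units of the state.
- robot.get_obs(): the state, without advancing time (a new reading comes with each control period).
- camera(name): name is "side" or "top"; returns the picture (480x640x3 uint8, red, green, blue); there is no depth.
- camera_info(name): a dict with "camera_matrix" (3x3 intrinsics, pixels), "rvec" (rotation vector, rad) and "tvec" (3), from world to camera coordinates, as OpenCV has them. Camera axes: x right, y down, z forward; pixel columns grow to the right and rows downward; lengths in m; the calibration is good to about 2 mm. A picture is of the moment at which its call begins. camera_info takes no time and is no camera call.
- robot.hand_in(): hands the job in, once; it reports no verdict.
The state is a dict: "time": time; "q": joint angles; "joint_velocities": joint speeds; "joint_torque": joint torques, N m; "position": TCP position; "tool_rot": TCP orientation; "ft_force": force on the tool from outside, world axes, zero at the start; "moment": the same for the moment, N m; "grip_width": finger opening in m.
Only numpy, scipy, OpenCV 4.12 (cv2) and the standard library are available. Lean on these libraries where they do the work, as an engineer would, in place of code of your own. Each camera call takes 0.05 s, during which the arm holds its last target. There are 200 camera calls.

## Working session

There is one attempt and no reset: what is moved stays moved. The work goes in short steps, Python scripts to look and compute and a shell command to move; the robot and the scene stay as the last step left them, time stands still between calls to the robot, and variables do not carry over. Pictures are saved under pics/ and viewed, about 8 in all and at most 12, crops included, and the job is handed in when it is done.

```bash
mkdir -p pics; ls
python3 - <<'E'
from rig import robot,camera,camera_info
import cv2,numpy as np
for n in("top","side"):
    im=camera(n); cv2.imwrite(f"pics/{n}0.png",im[:,:,::-1])
    c=camera_info(n); R=cv2.Rodrigues(np.array(c["rvec"],float))[0]
    print(n,np.round(c["camera_matrix"],1).tolist(),"pos",(-R.T@np.array(c["tvec"]).ravel()).round(3)); print(R.round(2))
print(robot.get_obs())
E
```

```text
pics
top [[559.8, 0.0, 312.4], [0.0, 559.8, 235.6], [0.0, 0.0, 1.0]] pos [ 0.434 -0.002  1.048]
[[ 0.01 -1.   -0.01]
 [-0.99 -0.01 -0.13]
 [ 0.13  0.01 -0.99]]
side [[507.4, 0.0, 315.8], [0.0, 507.4, 238.2], [0.0, 0.0, 1.0]] pos [0.501 0.695 0.917]
[[-1.   -0.08  0.01]
 [-0.07  0.77 -0.64]
 [ 0.05 -0.64 -0.77]]
{'time': 0.1, 'q': array([-1.41750799e+00,  5.28368234e-01,  1.43377969e+00, -4.18933377e-05,
        1.18138036e+00, -1.78513894e-01]), 'joint_velocities': array([-0.00303015,  0.0003041 , -0.00375337,  0.00076476, -0.00053407,
        0.00103313]), 'joint_torque': array([ 1.52462794e-04, -4.40984952e+01, -1.77151448e+01,  6.34144549e-02,
        5.34250389e-02, -5.97988151e-05]), 'position': array([ 0.20350196, -0.59026739,  0.23267076]), 'tool_rot': array([-0.69739184, -0.11746239,  0.69740197, -0.11609346]), 'ft_force': array([-0.05934755,  0.1881241 ,  0.54428269]), 'moment': array([-0.02190745, -0.00828411,  0.00296912]), 'grip_width': 0.08691582874674235}
```

View pics/top0.png

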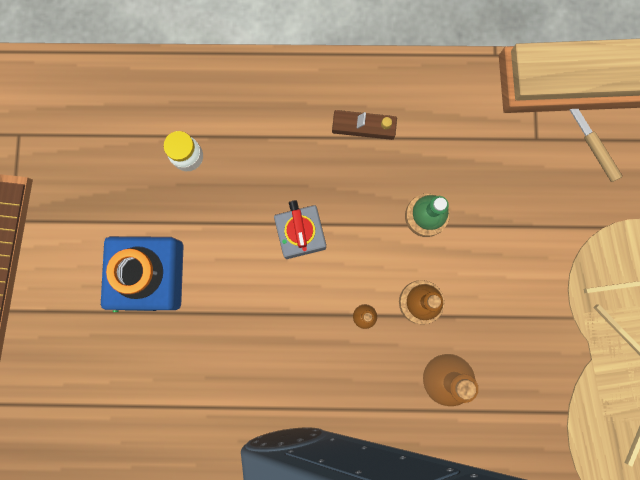

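View pics/side0.png

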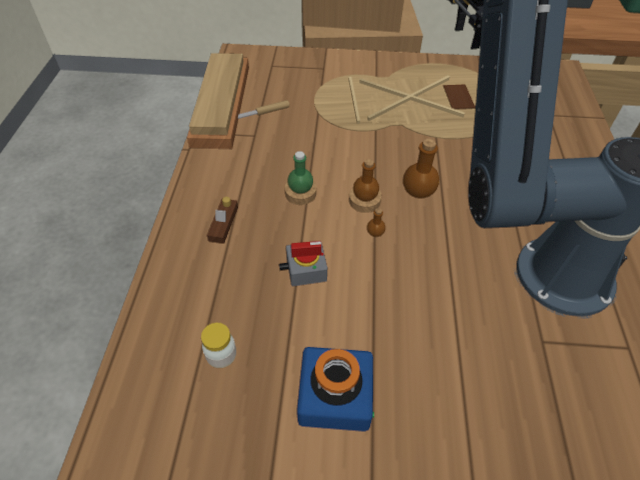

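In the top view, three objects could be taken for the amber flask: a small one at (365,316), a middle one in the cork ring at (424,302), and a large one at (450,380). The middle one fits the description. The isolator is at (300,231), the orange ring at (129,271), the green flask at (430,212), the jar at (180,148) and the plane at (365,124). In the side view the flask is at (367,185), the isolator at (306,260) and the ring at (338,372).

```bash
cat > h.py <<'E'
from rig import robot,camera,camera_info
import cv2,numpy as np
from scipy.spatial.transform import Rotation as Ro
def cam(n):
    c=camera_info(n); return np.array(c["camera_matrix"],float),cv2.Rodrigues(np.array(c["rvec"],float))[0],np.array(c["tvec"],float).ravel()
def ray(n,uv):
    K,R,t=cam(n); d=R.T@np.linalg.inv(K)@np.array([*uv,1.]); return -R.T@t,d
def onz(n,uv,z):
    o,d=ray(n,uv); return o+d*(z-o[2])/d[2]
def two(a,b):
    A=np.zeros((3,3));B=np.zeros(3)
    for n,uv in(("top",a),("side",b)):
        o,d=ray(n,uv); d/=np.linalg.norm(d); P=np.eye(3)-np.outer(d,d); A+=P;B+=P@o
    return np.linalg.solve(A,B)
def proj(n,p):
    K,R,t=cam(n); q=K@(R@np.array(p)+t); return q[:2]/q[2]
def mask(im,box,f):
    x0,y0,x1,y1=box; h=cv2.cvtColor(im,cv2.COLOR_RGB2HSV).astype(int); m=np.zeros(im.shape[:2],np.uint8)
    s=(slice(y0,y1),slice(x0,x1)); m[s]=f(h[s][...,0],h[s][...,1],h[s][...,2]); return m
E
python3 - <<'E'
from h import *
T=cv2.imread("pics/top0.png")[:,:,::-1].copy();S=cv2.imread("pics/side0.png")[:,:,::-1].copy()
def ell(im,box,f):
    m=mask(im,box,f); c=max(cv2.findContours(m,0,1)[0],key=cv2.contourArea); return cv2.fitEllipse(cv2.convexHull(c))
org=lambda h,s,v:(h>8)&(h<18)&(s>215)&(v>180)
for n,im,b in(("top",T,(95,240,170,310)),("side",S,(305,340,370,400))):
    e=ell(im,b,org);print("ring",n,e,onz(n,e[0],.115).round(4))
red=lambda h,s,v:((h<4)|(h>175))&(s>180)&(v>110)
for n,im,b in(("top",T,(275,200,330,260)),("side",S,(280,235,330,285))):
    m=mask(im,b,red);c=max(cv2.findContours(m,0,1)[0],key=cv2.contourArea);r=cv2.minAreaRect(c);print("bar",n,r,onz(n,r[0],.09).round(4))
    m=mask(im,b,lambda h,s,v:(s<50)&(v>200));ys,xs=np.nonzero(m);print("white",xs.mean(),ys.mean(),len(xs),onz(n,(xs.mean(),ys.mean()),.092).round(4))
    m=mask(im,b,lambda h,s,v:(h>45)&(h<80)&(s>150));ys,xs=np.nonzero(m);print("green",xs.mean(),ys.mean(),len(xs),onz(n,(xs.mean(),ys.mean()),.05).round(4))
a=cv2.resize(T[255:345,340:490],(800,480),interpolation=2);b=cv2.resize(S[145:235,330:450],None,fx=4.5,fy=4.5,interpolation=2)[:,:]
c=cv2.resize(T[195:265,265:335],(300,300),interpolation=2)
can=np.zeros((600,800,3),np.uint8);can[:300,:500]=cv2.resize(a,(500,300));can[300:600,:400]=cv2.resize(b,(400,300));can[:300,500:]=c;can[300:,500:]=cv2.resize(S[230:290,275:335],(300,300),interpolation=2)
cv2.imwrite("pics/crop1.png",can[:,:,::-1])
E
```

```text
Traceback (most recent call last):
ValueError: max() iterable argument is empty
```

Run:
```python
from h import *
T=cv2.imread("pics/top0.png")[:,:,::-1].copy();S=cv2.imread("pics/side0.png")[:,:,::-1].copy()
H=cv2.cvtColor(T,cv2.COLOR_RGB2HSV);print(H[271,108:116].tolist(),H[252,128],H[232,296:304].tolist(),H[303,424],H[301,432])
H=cv2.cvtColor(S,cv2.COLOR_RGB2HSV);print(H[372,314:324].tolist(),H[355,338])
def ell(im,box,f):
    m=mask(im,box,f); c=max(cv2.findContours(m,0,1)[0],key=cv2.contourArea); return cv2.fitEllipse(cv2.convexHull(c))
org=lambda h,s,v:(h>5)&(h<20)&(s>190)&(v>120)
for n,im,b in(("top",T,(95,240,170,310)),("side",S,(305,340,370,400))):
    e=ell(im,b,org);print("ring",n,e,onz(n,e[0],.115).round(4))
red=lambda h,s,v:((h<4)|(h>175))&(s>150)&(v>90)
for n,im,b in(("top",T,(275,200,330,260)),("side",S,(280,235,330,285))):
    m=mask(im,b,red);c=max(cv2.findContours(m,0,1)[0],key=cv2.contourArea);r=cv2.minAreaRect(c);print("bar",n,r,onz(n,r[0],.09).round(4))
    m=mask(im,b,lambda h,s,v:(s<50)&(v>200));ys,xs=np.nonzero(m);print("white",xs.mean(),ys.mean(),len(xs),onz(n,(xs.mean(),ys.mean()),.092).round(4))
    m=mask(im,b,lambda h,s,v:(h>45)&(h<80)&(s>120));ys,xs=np.nonzero(m);print("green",xs.mean(),ys.mean(),len(xs),onz(n,(xs.mean(),ys.mean()),.05).round(4))
a=T[255:345,340:490];b=S[145:235,330:450];c=T[195:265,265:335]
can=np.zeros((600,800,3),np.uint8);can[:300,:500]=cv2.resize(a,(500,300),interpolation=2);can[300:600,:400]=cv2.resize(b,(400,300),interpolation=2);can[:300,500:]=cv2.resize(c,(300,300),interpolation=2);can[300:,500:]=cv2.resize(S[230:290,275:335],(300,300),interpolation=2)
cv2.imwrite("pics/crop1.png",can[:,:,::-1])
```

```text
[[18, 174, 245], [17, 175, 245], [17, 176, 245], [17, 177, 245], [17, 180, 245], [15, 194, 240], [14, 211, 134], [13, 196, 129]] [ 17 181 244] [[1, 196, 213], [1, 185, 227], [1, 179, 225], [2, 89, 231], [2, 88, 230], [4, 45, 233], [1, 201, 214], [1, 206, 191]] [ 15 176 148] [ 16 123 206]
[[17, 64, 36], [12, 194, 137], [13, 192, 174], [13, 194, 179], [14, 192, 179], [13, 190, 180], [13, 189, 181], [14, 191, 180], [13, 193, 180], [12, 168, 143]] [ 14 188 178]
ring top ((129.02040100097656, 270.9484558105469), (44.330291748046875, 45.76573181152344), 81.97076416015625) [0.4888 0.3146 0.115 ]
ring side ((336.8756103515625, 370.5928039550781), (42.199790954589844, 43.66426467895508), 117.789306640625) [0.4908 0.3199 0.115 ]
bar top ((299.3000183105469, 229.10000610351562), (25.298219680786133, 37.31487274169922), 18.434946060180664) [0.5661 0.0318 0.09  ]
white 300.84615384615387 238.3846153846154 39 [0.5497 0.0289 0.092 ]
green 283.8181818181818 241.1818181818182 11 [0.5494 0.0607 0.05  ]
bar side ((306.5, 251.5), (19.0, 31.0), 90.0) [0.5674 0.0505 0.09  ]
white nan nan 0 [nan nan nan]
green 314.2 266.6 5 [0.5506 0.0585 0.05  ]<stdin>:13: RuntimeWarning: Mean of empty slice.
  ret = ret.dtype.type(ret / rcount)
```

View pics/crop1.png

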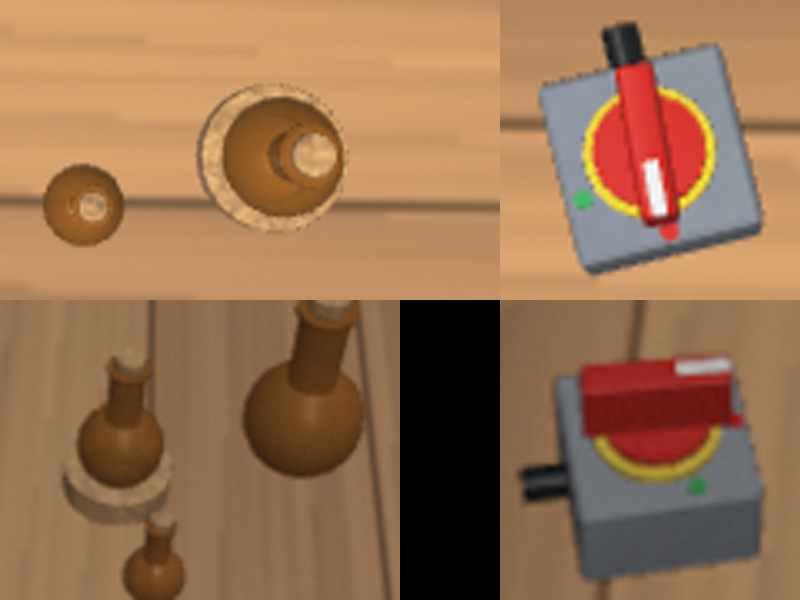

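The crop confirms the choice: the middle flask stands in the cork ring, with its cork at about (434.5,301.5) in the top view and (369,162) in the side view. The handle's white mark sits near the red dot (off), and the green dot lies clockwise of it.

Run:
```python
from h import *
T=cv2.imread("pics/top0.png")[:,:,::-1].copy();S=cv2.imread("pics/side0.png")[:,:,::-1].copy()
print("cork tri",two((434.5,301.5),(369,162.1)).round(4),"topz",onz("top",(434.5,301.5),.131).round(4),"sidez",onz("side",(369,162.1),.131).round(4))
print("bulb tri",two((424.9,301.5),(366,187.6)).round(4),onz("top",(424.9,301.5),.045).round(4),onz("side",(366,187.6),.045).round(4))
m=mask(T,(395,275,450,330),lambda h,s,v:(s<115)&(v>120)) # cork ring
def ell(m): c=max(cv2.findContours(m,0,1)[0],key=cv2.contourArea); return cv2.fitEllipse(cv2.convexHull(c))
for n,im,b,f in(("top",T,(95,240,170,310),lambda h,s,v:(h>5)&(h<20)&(s>150)&(v>200)),("side",S,(305,340,370,400),lambda h,s,v:(h>5)&(h<20)&(s>150)&(v>160))):
    e=ell(mask(im,b,f));print("ring",n,e,onz(n,e[0],.115).round(4))
e=ell(mask(T,(275,205,330,260),lambda h,s,v:(h>20)&(h<35)&(s>150)&(v>150)));print("disc",e,onz("top",e[0],.06).round(4))
e=ell(mask(S,(280,235,330,285),lambda h,s,v:((h<35)|(h>175))&(s>150)&(v>90)&(np.arange(50)[:,None]>18)));print("disc side",e)
A=onz("top",(296.7,211),.092);B=onz("top",(302.5,246.3),.092);print("bar ends",A.round(4),B.round(4),"mid",((A+B)/2).round(4),"len",np.linalg.norm(A-B),"dir white",np.degrees(np.arctan2(*(B-A)[1::-1])))
rd=onz("top",(265+671*.2333-500*.2333,195+232*.2333),.05);gd=onz("top",(283.8,241.2),.05);print("reddot",rd.round(4),"green",gd.round(4))
Rm=Ro.from_quat(robot.get_obs()["tool_rot"]).as_matrix();print(Rm.round(3))
```

```text
cork tri [ 0.4445 -0.1913  0.1293] topz [ 0.4442 -0.1909  0.131 ] sidez [ 0.445  -0.1894  0.131 ]
bulb tri [ 0.445  -0.1913  0.0471] [ 0.445  -0.1916  0.045 ] [ 0.4449 -0.1934  0.045 ]
ring top ((128.13131713867188, 270.8270568847656), (43.135650634765625, 44.8836784362793), 42.8972282409668) [0.489  0.3161 0.115 ]
ring side ((336.9361267089844, 369.45147705078125), (40.74628829956055, 43.161949157714844), 111.61846160888672) [0.4908 0.3178 0.115 ]
disc ((302.9332275390625, 229.864013671875), (23.14508819580078, 27.905073165893555), 177.9083251953125) [0.5689 0.0264 0.06  ]
disc side ((308.065673828125, 243.5489501953125), (33.85132598876953, 44.52588653564453), 16.27345085144043)
bar ends [0.5974 0.0368 0.092 ] [0.536  0.0258 0.092 ] mid [0.5667 0.0313 0.092 ] len 0.0622972140415018 dir white -169.88498515334902
reddot [0.5355 0.0227 0.05  ] green [0.5494 0.0607 0.05  ]
[[-0.     0.326 -0.945]
 [ 0.002 -0.945 -0.326]
 [-1.    -0.002 -0.   ]]
```

```bash
r='[[0,0,0,-0.124,1],[0,0,0,-0.124,1]]'; python3 -m inch '[[[0,0,0,-0.124,1],[0,0,0,-0.124,1],[0,0,0,-0.124,1],[0,0,0,-0.124,1],[0,0,0,-0.124,1],[0,0,0,-0.124,1],[0,0,0,-0.124,1],[0,0,0,-0.124,1]]]' 20
python3 -m inch '[[[0,0,0,-0.124,1],[0,0,0,-0.124,1],[0,0,0,-0.124,1],[0,0,0,-0.124,1],[0,0,0,-0.124,1],[0,0,0,-0.124,1],[0,0,0,-0.124,1],[0,0,0,-0.124,1]]]'
python3 -m inch '[[[0,0,0,-0.124,1],[0,0,0,-0.124,1],[0,0,0,-0.124,1],[0,0,0,-0.124,1],[0,0,0,-0.124,1],[0,0,0,-0.124,1],[0,0,0,-0.124,1],[0,0,0,0,1]]]'
cat >> h.py <<'E'
def to(x,y,z,yaw):
    "remaining shift in tool axes (cm) and turn about tool x (rad) to reach TCP x,y,z, tool-y heading yaw (deg)"
    o=robot.get_obs(); M=Ro.from_quat(o["tool_rot"]).as_matrix(); p=np.array([x,y,z])-o["position"]
    h=np.degrees(np.arctan2(M[1,1],M[0,1])); d=(yaw-h+180)%360-180
    print("t",round(o["time"],2),"pos",o["position"].round(4),"yaw",h.round(1),"tilt x",M[:,0].round(3),"F",o["ft_force"].round(1),"w",round(o["grip_width"],4),"q",o["q"].round(2))
    print("shift cm",(100*M.T@p).round(2),"turn",-np.radians(d).round(3))
E
python3 -c "
from h import *
to(.5667,.0313,.16,100.1)"
```

```text
time: 0.77
position: [0.203, -0.5868, 0.2278]
tool_rot: [0.557, 0.442, -0.553, 0.434]
ft_force: [0.5, 0.8, 0.5]
grip_width: 0.087
time: 1.43
position: [0.2025, -0.5833, 0.2229]
tool_rot: [0.284, 0.655, -0.27, 0.646]
ft_force: [-0.1, 0.3, -0.1]
grip_width: 0.0868
time: 2.1
position: [0.2415, -0.5695, 0.215]
tool_rot: [0.008, 0.731, 0.001, 0.682]
ft_force: [0.1, 0.2, -0.4]
grip_width: 0.0869
t 2.1 pos [ 0.2415 -0.5695  0.215 ] yaw 89.4 tilt x [-0.069  0.013 -0.998] F [ 0.1  0.2 -0.4] w 0.0869 q [-1.32  0.56  1.44 -0.07  1.18 -2.85]
shift cm [ 4.01 60.33 32.28] turn -0.186
```

```bash
python3 -m inch '[[[-0.1,3.6,1.9,0,1],[-0.1,3.6,1.9,0,1],[-0.1,3.6,1.9,0,1],[-0.1,3.6,1.9,0,1],[-0.1,3.6,1.9,0,1],[-0.1,3.6,1.9,0,1],[-0.1,3.6,1.9,0,1],[-0.1,3.6,1.9,0,1]]]' |head -2
python3 -c "
from h import *
to(.5667,.0313,.16,100.1)"
```

```text
time: 2.77
position: [0.3957, -0.2852, 0.2111]
t 2.77 pos [ 0.3957 -0.2852  0.2111] yaw 88.8 tilt x [-0.071  0.011 -0.997] F [-0.3 -0.2 -0.1] w 0.0867 q [-0.83  0.4   1.75 -0.05  1.05 -2.35]
shift cm [ 4.23 31.97 16.74] turn -0.198
```

```bash
python3 -m inch '[[[0,3.65,1.9,0,1],[0,3.65,1.9,0,1],[0,3.65,1.9,0,1],[0,3.65,1.9,0,1],[0,3.65,1.9,0,1],[0,3.65,1.9,0,1],[0,3.65,1.9,0,1],[0,3.65,1.9,0,1]]]' |head -2
python3 -m inch '[[[0,0,0,-0.1,1],[0,0,0,-0.1,1],[0,0,0,0,1]]]'|head -1
python3 -c "
from h import *
to(.5667,.0313,.16,100.1)"
```

```text
time: 3.43
position: [0.5519, 0.0091, 0.2021]
time: 3.68
t 3.68 pos [0.5551 0.019  0.2008] yaw 101.1 tilt x [-0.072  0.016 -0.997] F [ 0.5 -0.5 -0.1] w 0.087 q [-0.17  0.5   1.59  0.    1.12 -1.94]
shift cm [4.   0.86 1.65] turn 0.017
```

```bash
python3 -m inch '[[[2,0.5,1,0.01,1],[2,0.5,1,0,1],[2,0,0.2,0,1],[0,0,0,0,1]]]'|head -1
python3 -c "
from h import *
to(.5667,.0313,.078,100.1)"
```

```text
time: 4.02
t 4.02 pos [0.5713 0.0336 0.1387] yaw 99.8 tilt x [-0.07   0.015 -0.997] F [ 0.2  0.2 -0.3] w 0.0871 q [-0.14  0.61  1.6   0.01  1.   -1.89]
shift cm [ 6.08 -0.31 -0.09] turn -0.004
```

```bash
python3 -m inch '[[[2,-0.1,0,0,1],[2,-0.1,0,0,1],[1.6,-0.1,0,0,1],[0.3,0,0,0,1],[0,0,0,0,1]]]'
python3 - <<'E'
from h import *
to(.5667,.0313,.078,100.1)
T=camera("top")[170:290,230:370];S=camera("side")[190:310,240:380]
cv2.imwrite("pics/g1.png",cv2.resize(np.hstack([T,S]),(800,343),interpolation=2)[:,:,::-1])
E
```

```text
time: 4.43
position: [0.5682, 0.0284, 0.0803]
tool_rot: [-0.049, 0.728, 0.064, 0.681]
ft_force: [0.0, 0.1, -0.4]
grip_width: 0.0874
t 4.43 pos [0.5682 0.0284 0.0803] yaw 99.1 tilt x [-0.069  0.015 -0.998] F [ 0.   0.1 -0.4] w 0.0874 q [-0.15  0.69  1.64  0.01  0.88 -1.88]
shift cm [ 0.25  0.31 -0.08] turn -0.018
```

View pics/g1.png

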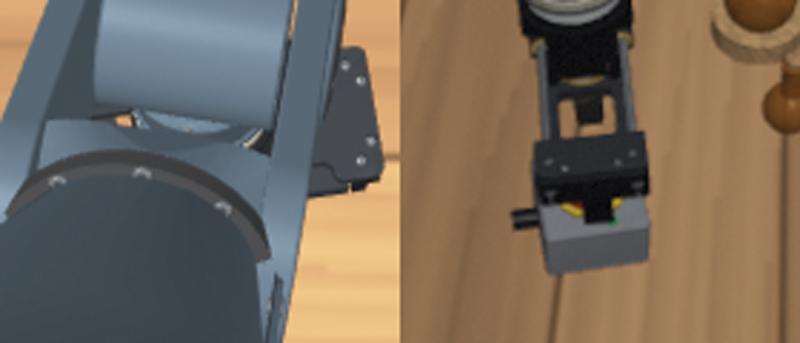

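The fingers straddle the bar, so I'll close on it and turn clockwise.

```bash
python3 -m inch '[[[0,0.3,0,0,0],[0,0,0,0,0],[0,0,0,0,0],[0,0,0,0,0],[0,0,0,0,0],[0,0,0,0,0],[0,0,0,0,0]]]' 25
python3 -c "
from h import *
to(.5667,.0313,.078,100.1)"
```

```text
time: 5.12
position: [0.5717, 0.0314, 0.0868]
tool_rot: [-0.05, 0.724, 0.063, 0.685]
ft_force: [-1.0, -0.9, 0.0]
grip_width: 0.048
t 5.12 pos [0.5717 0.0314 0.0868] yaw 99.1 tilt x [-0.057  0.014 -0.998] F [-1.  -0.9  0. ] w 0.048 q [-0.14  0.68  1.64  0.01  0.88 -1.88]
shift cm [ 0.91  0.05 -0.45] turn -0.018
```

```bash
python3 -m inch '[[[0.5,0,-0.2,0,0],[0.4,0,-0.2,0,0],[0.2,0,0,0,0],[0.1,0,0,0,0],[0.1,0,0,0,0],[0.1,0,0,0,0],[0.1,0,0,0,0],[0.1,0,0,0,0]]]' 25|tail -2
python3 -c "
from h import *
to(.5667,.0313,.078,100.1)"
```

```text
ft_force: [-2.5, 0.2, 7.6]
grip_width: 0.0164
t 5.78 pos [0.5663 0.0328 0.0739] yaw 99.1 tilt x [-0.057  0.016 -0.998] F [-2.5  0.2  7.6] w 0.0164 q [-0.14  0.7   1.66  0.01  0.84 -1.88]
shift cm [-0.41 -0.14 -0.  ] turn -0.017
```

```bash
python3 -m inch '[[[-0.3,0,0,0,0],[0,0,0,0.12,0],[0,0,0,0.12,0],[0,0,0,0.12,0],[0,0,0,0.12,0]]]' |tail -2
python3 -c "
from h import *
to(.5667,.0313,.077,33)"
```

```text
ft_force: [0.1, 1.3, -0.3]
grip_width: 0.0162
t 6.2 pos [0.5664 0.0353 0.0745] yaw 70.6 tilt x [-0.057  0.02  -0.998] F [ 0.1  1.3 -0.3] w 0.0162 q [-0.14  0.69  1.66  0.02  0.85 -1.38]
shift cm [-0.26 -0.37  0.15] turn 0.657
```

```bash
python3 -m inch '[[[-0.05,-0.1,0,0.12,0],[-0.05,-0.1,0,0.12,0],[0,-0.1,0,0.12,0],[0,-0.1,0,0.12,0]]]' |tail -2
python3 -c "
from h import *
to(.5667,.0313,.077,33);print(robot.get_obs()['moment'])"
```

```text
ft_force: [1.5, 3.1, -0.5]
grip_width: 0.0156
t 6.53 pos [0.5677 0.0373 0.0746] yaw 42.0 tilt x [-0.049  0.029 -0.998] F [ 1.5  3.1 -0.5] w 0.0156 q [-0.14  0.69  1.66  0.03  0.84 -0.9 ]
shift cm [-0.25 -0.48  0.36] turn 0.157
[ 0.86562807 -0.78396814  0.11580215]
```

```bash
python3 -m inch '[[[-0.05,-0.2,0.1,0.12,0],[0,-0.1,0.1,0.1,0],[0,-0.1,0,0.08,0]]]' |tail -2
python3 -c "
from h import *
to(.5667,.0313,.077,33);print(robot.get_obs()['moment'])"
```

```text
ft_force: [1.7, 2.1, 1.2]
grip_width: 0.0194
t 6.78 pos [0.5681 0.0374 0.0747] yaw 24.1 tilt x [-0.044  0.035 -0.998] F [1.7 2.1 1.2] w 0.0194 q [-0.15  0.69  1.67  0.04  0.83 -0.59]
shift cm [-0.24 -0.39  0.49] turn -0.154
[ 0.41408908 -0.577698    0.96761548]
```

The moment is rising and the bar is prying the pads apart, so the handle is at its stop. I'll release, rise and look.

```bash
python3 -m inch '[[[0,0,0,-0.1,0.3],[0,0,0,0,1],[0,0,0,0,1],[-0.1,0,0,0,1],[-1,0,0,0,1],[-3,0,0,0,1],[-4,0,0,0,1],[-4,0,0,0,1]]]' |tail -2
python3 -m inch '[[[-1,-3,3,-0.12,1],[0,-3,3,-0.12,1],[0,-3,3,-0.12,1],[0,-3,3,-0.12,1]]]' |tail -1
python3 - <<'E'
from h import *
T=camera("top")[170:290,230:370];S=camera("side")[190:310,240:380]
cv2.imwrite("pics/g2.png",cv2.resize(np.hstack([T,S]),(800,343),interpolation=2)[:,:,::-1])
to(.4447,-.1912,.2,88)
E
```

```text
ft_force: [1.7, 0.1, -0.5]
grip_width: 0.0639
grip_width: 0.0852
t 7.88 pos [ 0.5607 -0.1277  0.21  ] yaw 56.5 tilt x [-0.042  0.032 -0.999] F [-0.2  0.6 -0.3] w 0.0863 q [-0.42  0.51  1.55  0.01  1.14 -1.42]
shift cm [  1.29 -11.7   -6.11] turn -0.55
```

View pics/g2.png

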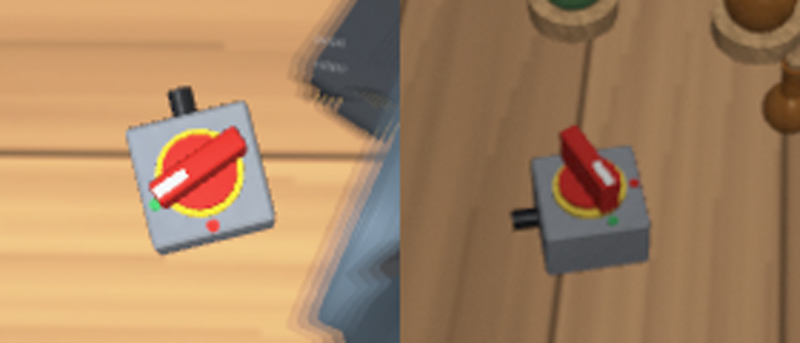

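The handle's white mark now points at the green dot, turned by about 1.18 rad. Next is the flask. I'm keeping yaw near 56°, because there the small tool tilt lies about the jaw axis and does no harm.

```bash
python3 -m inch '[[[0,-2.9,-1.5,0,1],[0,-2.9,-1.5,0,1],[0,-2.9,-1.5,0,1],[0,-2.3,-1.2,0,1],[0,0,0,0,1]]]' |tail -1
python3 -c "
from h import *
to(.4447,-.1912,.15,55)"
```

```text
grip_width: 0.0871
t 8.3 pos [ 0.4497 -0.1903  0.2148] yaw 55.8 tilt x [-0.038  0.032 -0.999] F [0.6 0.1 0.3] w 0.0871 q [-0.63  0.39  1.76  0.    1.04 -1.61]
shift cm [ 6.49 -0.39 -0.04] turn 0.015
```

```bash
python3 -m inch '[[[3,-0.2,0,0,1],[2.5,-0.2,0,0,1],[0.8,0,0,0,1],[0,0,0,0,1]]]' |tail -1
python3 - <<'E'
from h import *
to(.4447,-.1912,.092,55)
T=camera("top")[230:370,340:500];S=camera("side")[100:240,290:450]
cv2.imwrite("pics/g3.png",cv2.resize(np.hstack([T,S]),(800,350),interpolation=2)[:,:,::-1])
E
```

```text
grip_width: 0.0869
t 8.63 pos [ 0.4468 -0.1925  0.1543] yaw 55.3 tilt x [-0.03   0.028 -0.999] F [-0.5 -0.1 -0.6] w 0.0869 q [-0.64  0.48  1.83  0.01  0.88 -1.61]
shift cm [ 6.24 -0.05  0.  ] turn 0.005
```

View pics/g3.png

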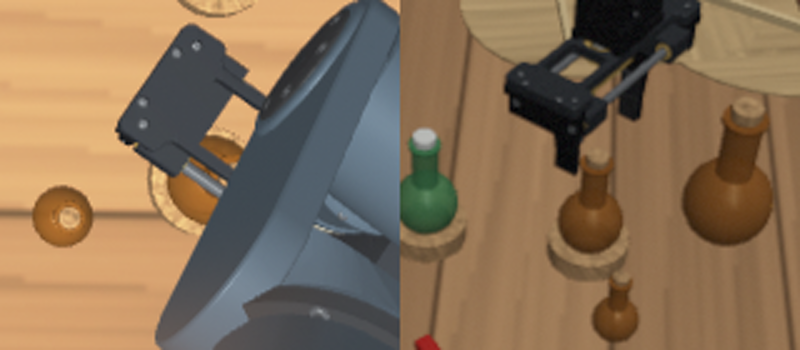

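The fingers straddle the cork, so I'll descend.

```bash
python3 -m inch '[[[2,0,0,0,1],[2,0,0,0,1],[1.6,0,0,0,1],[0.3,0,0,0,1],[0,0,0,0,1]]]' |tail -2
python3 -c "
from h import *
to(.4447,-.1912,.091,55)"
```

```text
ft_force: [0.2, -0.1, -0.1]
grip_width: 0.0868
t 9.15 pos [ 0.4542 -0.1938  0.1015] yaw 55.4 tilt x [-0.013  0.017 -1.   ] F [ 0.2 -0.1 -0.1] w 0.0868 q [-0.63  0.57  1.86  0.01  0.73 -1.61]
shift cm [ 1.07 -0.33 -0.91] turn 0.007
```

```bash
python3 -m inch '[[[0.4,-0.3,-0.9,0,1],[0.4,0,0,0,1],[0,0,0,0,1]]]' |tail -2
python3 -c "
from h import *
to(.4447,-.1912,.091,55)"
```

```text
ft_force: [0.4, -0.1, -0.7]
grip_width: 0.0868
t 9.4 pos [ 0.4466 -0.1917  0.0961] yaw 55.5 tilt x [-0.009  0.013 -1.   ] F [ 0.4 -0.1 -0.7] w 0.0868 q [-0.64  0.58  1.89  0.01  0.69 -1.61]
shift cm [ 0.51 -0.07 -0.18] turn 0.009
```

```bash
python3 -m inch '[[[0.5,0,-0.15,0,0],[0,0,0,0,0],[0,0,0,0,0],[0,0,0,0,0],[0,0,0,0,0],[0,0,0,0,0]]]' 40|tail -2
python3 -c "
from h import *
to(.4447,-.1912,.091,55)"
```

```text
ft_force: [0.2, -0.1, 0.5]
grip_width: 0.0545
t 9.9 pos [ 0.4459 -0.1914  0.0924] yaw 55.5 tilt x [-0.006  0.011 -1.   ] F [ 0.2 -0.1  0.5] w 0.0545 q [-0.64  0.58  1.89  0.01  0.68 -1.61]
shift cm [ 0.14 -0.05 -0.11] turn 0.008
```

```bash
python3 -m inch '[[[0,0,-0.1,0,0],[0,0,0,0,0],[0,0,0,0,0],[0,0,0,0,0],[0,0,0,0,0],[0,0,0,0,0],[0,0,0,0,0]]]'|tail -2
python3 -c "
from h import *
to(.4447,-.1912,.091,55)"
```

```text
ft_force: [-0.0, 0.1, 0.9]
grip_width: 0.0294
t 10.48 pos [ 0.4454 -0.1909  0.0926] yaw 55.5 tilt x [-0.005  0.011 -1.   ] F [-0.   0.1  0.9] w 0.0294 q [-0.64  0.58  1.9   0.01  0.67 -1.61]
shift cm [ 0.16 -0.06 -0.04] turn 0.008
```

```bash
python3 -m inch '[[[0,0,0,0,0],[0,0,0,0,0],[0,0,0,0,0],[0,0,0,0,0],[-0.5,0,0,0,0],[-1.5,0,0,0,0],[-2,0,0,0,0],[-2,0,0,0,0]]]'|tail -2
python3 -c "
from h import *
to(.4447,-.1912,.24,55)"
```

```text
ft_force: [0.4, -0.1, -1.9]
grip_width: 0.0294
t 11.15 pos [ 0.4422 -0.1893  0.1505] yaw 55.4 tilt x [-0.016  0.019 -1.   ] F [ 0.4 -0.1 -1.9] w 0.0294 q [-0.64  0.47  1.85  0.01  0.84 -1.61]
shift cm [-8.95  0.04  0.1 ] turn 0.008
```

```bash
python3 -m inch '[[[-3,0,0,0,0],[-3,0,0,0,0],[-2.5,0,0,0,0],[0,0,0,0,0],[0,0,0,0,0]]]'|tail -2
python3 - <<'E'
from h import *
to(.489,.317,.24,55)
T=camera("top")[210:370,340:500];S=camera("side")[60:220,290:450]
cv2.imwrite("pics/g4.png",cv2.resize(np.hstack([T,S]),(800,400),interpolation=2)[:,:,::-1])
E
```

```text
ft_force: [-0.7, 0.6, -1.9]
grip_width: 0.0291
t 11.57 pos [ 0.4431 -0.1908  0.2428] yaw 55.4 tilt x [-0.014  0.016 -1.   ] F [-0.7  0.6 -1.9] w 0.0291 q [-0.64  0.33  1.76  0.01  1.07 -1.61]
shift cm [  1.05  44.42 -25.  ] turn 0.008
```

View pics/g4.png

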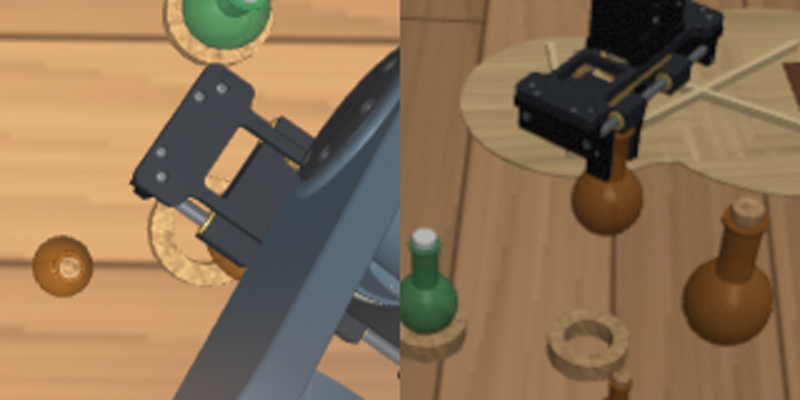

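```bash
python3 -c "
from h import *
print(onz('side',(372.8,139.2),.195), two((340+222/2.5,210+262/2.5),(372.8,139.2)))"
python3 -m inch '[[[0,1.5,-0.8,0,0],[0,3.2,-1.8,0,0],[0,3.2,-1.8,0,0],[0,3.2,-1.8,0,0],[0,3.2,-1.8,0,0],[0,3.2,-1.8,0,0],[0,3.2,-1.8,0,0]]]'|tail -2
python3 -c "
from h import *
to(.489,.317,.24,55)"
```

```text
[ 0.44218747 -0.19305414  0.195     ] [ 0.43385002 -0.16517733  0.21710561]
ft_force: [0.9, -0.3, -1.9]
grip_width: 0.0294
t 12.25 pos [0.461  0.048  0.2338] yaw 54.5 tilt x [-0.036  0.021 -0.999] F [ 0.9 -0.3 -1.9] w 0.0294 q [-0.15  0.32  1.8   0.02  1.05 -1.11]
shift cm [ -0.14  23.53 -13.34] turn -0.008
```

```bash
python3 -m inch '[[[-0.1,3.2,-1.8,0,0],[-0.1,3.2,-1.8,0,0],[-0.1,3.2,-1.8,0,0],[0,3.2,-1.8,0,0],[0,3.2,-1.8,0,0],[0,2.5,-1.4,0,0],[0,1.2,-0.7,0,0]]]'|tail -2
python3 -m inch '[[[0,0,0,0,0],[0,0,0,0,0],[0,0,0,0,0]]]'|tail -2
python3 -c "
from h import *
to(.490,.317,.20,55)"
```

```text
ft_force: [0.5, -0.3, -1.6]
grip_width: 0.0294
ft_force: [0.3, 0.3, -2.6]
grip_width: 0.0294
t 13.08 pos [0.4718 0.2897 0.2196] yaw 55.1 tilt x [-0.076  0.014 -0.997] F [ 0.3  0.3 -2.6] w 0.0294 q [ 0.33  0.47  1.59  0.04  1.15 -0.65]
shift cm [1.85 3.34 0.07] turn 0.002
```

```bash
python3 -m inch '[[[0,1.6,0,0,0],[0,1.4,0,0,0],[0,0,0,0,0]]]'|tail -2
python3 - <<'E'
from h import *
to(.490,.317,.20,55)
T=camera("top")[200:360,60:220];S=camera("side")[250:410,260:420]
cv2.imwrite("pics/g5.png",cv2.resize(np.hstack([T,S]),(800,400),interpolation=2)[:,:,::-1])
E
```

```text
ft_force: [1.1, 0.1, -1.4]
grip_width: 0.0295
t 13.33 pos [0.4872 0.3098 0.2156] yaw 54.9 tilt x [-0.084  0.01  -0.996] F [ 1.1  0.1 -1.4] w 0.0295 q [ 0.35  0.51  1.53  0.04  1.18 -0.62]
shift cm [ 1.53  0.81 -0.07] turn -0.002
```

View pics/g5.png

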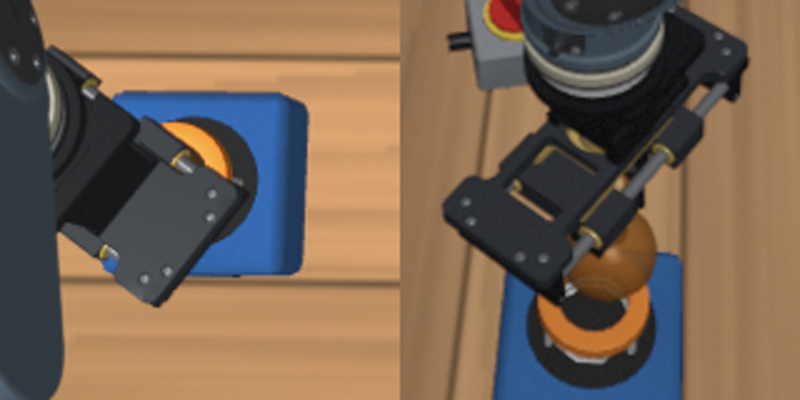

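```bash
cat >> h.py <<'E'
def bulb(zoff=.0476,save=None):
    "bulb centre from side view: fit circle of known radius to right/bottom rim of amber mask"
    from scipy.optimize import least_squares
    im=camera("side"); o=robot.get_obs(); M=Ro.from_quat(o["tool_rot"]).as_matrix(); z=o["position"][2]-zoff
    g=o["position"]+M[:,0]*zoff; K,R,t=cam("side"); r=K[0,0]*.032/(R@g+t)[2]; c0=proj("side",g)
    b=(int(c0[0]-30),int(c0[1]-30),int(c0[0]+32),int(c0[1]+32))
    m=mask(im,b,lambda h,s,v:(h>8)&(h<20)&(s>150)&(v>50)&(v<172)); m=cv2.morphologyEx(m,cv2.MORPH_OPEN,np.ones((3,3)))
    c=max(cv2.findContours(m,0,1)[0],key=cv2.contourArea)[:,0].astype(float)
    p=c[(c[:,0]-c0[0]>.45*r)]            # right part of the rim
    s=least_squares(lambda q:np.hypot(*(p-q[:2]).T)-r,c0,loss="soft_l1",f_scale=.7)
    print("bulb px",s.x.round(1),"expected",c0.round(1),"r",r.round(1),"n",len(p),"rms",np.sqrt((s.fun**2).mean()).round(2),"->",onz("side",s.x,z).round(4),"TCP-axis guess",g.round(4))
E
python3 - <<'E'
from h import *
bulb()
S=cv2.imread("pics/side0.png")[:,:,::-1].copy()
# check ring centre: hole and outer ellipse with top face only
m=mask(S,(305,340,370,400),lambda h,s,v:(h>5)&(h<20)&(s>150)&(v>165))
for c in cv2.findContours(m,cv2.RETR_CCOMP,1)[0]:
    if cv2.contourArea(c)>100: e=cv2.fitEllipse(c); print(e,onz("side",e[0],.115).round(4))
T=cv2.imread("pics/top0.png")[:,:,::-1].copy()
m=mask(T,(95,240,170,310),lambda h,s,v:(h>5)&(h<20)&(s>150)&(v>225))
for c in cv2.findContours(m,cv2.RETR_CCOMP,1)[0]:
    if cv2.contourArea(c)>100: e=cv2.fitEllipse(c); print(e,onz("top",e[0],.115).round(4))
E
```

```text
bulb px [342.1 350.2] expected [344.4 350.3] r 19.8 n 35 rms 0.58 -> [0.485  0.3089 0.1682] TCP-axis guess [0.4812 0.3088 0.1684]
((337.0029602050781, 369.4944763183594), (39.8271369934082, 42.37599182128906), 105.5184097290039) [0.4907 0.3179 0.115 ]
((336.9947814941406, 369.15545654296875), (28.09929847717285, 30.505170822143555), 97.2027816772461) [0.4908 0.3173 0.115 ]
((128.06626892089844, 270.7315368652344), (42.130126953125, 43.98310470581055), 37.96854782104492) [0.4892 0.3162 0.115 ]
((128.07672119140625, 270.7757263183594), (29.868885040283203, 30.981727600097656), 46.069095611572266) [0.4891 0.3162 0.115 ]
```

```bash
python3 -m inch '[[[0,1.0,0,0,0],[1,0.05,0.07,0,0],[0.8,0.05,0.07,0,0],[0,0,0,0,0]]]'|tail -2
python3 - <<'E'
from h import *
to(.4908,.3176,.186,55)
bulb()
E
```

```text
ft_force: [0.6, -0.2, -2.5]
grip_width: 0.0293
t 13.82 pos [0.4911 0.3146 0.1962] yaw 54.7 tilt x [-0.086  0.008 -0.996] F [ 0.6 -0.2 -2.5] w 0.0293 q [ 0.36  0.54  1.53  0.04  1.15 -0.61]
shift cm [ 1.02  0.27 -0.12] turn -0.005
bulb px [338.1 359.6] expected [340.2 358.9] r 19.5 n 34 rms 0.43 -> [0.4902 0.3164 0.149 ] TCP-axis guess [0.4868 0.3149 0.1492]
```

```bash
python3 -m inch '[[[0.5,0.1,0.03,0,0],[0.4,0.05,0.03,0,0],[0.4,0.02,0.03,0,0],[0.3,0.02,0.03,0,0]]]'|tail -2
python3 - <<'E'
from h import *
to(.4908,.3176,.170,55)
bulb()
E
```

```text
ft_force: [0.3, 0.3, 2.8]
grip_width: 0.0296
t 14.2 pos [0.493  0.316  0.1804] yaw 54.7 tilt x [-0.083  0.009 -0.996] F [0.3 0.3 2.8] w 0.0296 q [ 0.36  0.57  1.54  0.04  1.11 -0.61]
shift cm [ 1.06  0.05 -0.19] turn -0.005
bulb px [337.2 364.9] expected [338.4 364.1] r 19.2 n 36 rms 0.6 -> [0.491  0.318  0.1326] TCP-axis guess [0.4892 0.3165 0.1327]
```

```bash
python3 -m inch '[[[0.4,0.02,0.03,0,0],[0.4,0.02,0.03,0,0],[0.3,0.02,0.03,0,0]]]'|tail -2
python3 - <<'E'
from h import *
to(.4908,.3176,.168,55)
E
```

```text
ft_force: [-1.6, -0.7, 6.5]
grip_width: 0.0292
t 14.5 pos [0.4945 0.3163 0.1714] yaw 54.7 tilt x [-0.079  0.01  -0.997] F [-1.6 -0.7  6.5] w 0.0292 q [ 0.36  0.58  1.54  0.04  1.09 -0.61]
shift cm [ 0.37 -0.09 -0.36] turn -0.005
```

```bash
python3 -m inch '[[[0.4,0,-0.15,0,0],[0.2,0,0,0,0],[0.05,0,0,0,0],[0,0,0,0,0]]]'|tail -2
python3 - <<'E'
from h import *
to(.4908,.3176,.168,55)
bulb()
E
```

```text
ft_force: [-0.9, -1.2, 8.4]
grip_width: 0.0294
t 14.83 pos [0.4946 0.3162 0.1684] yaw 54.8 tilt x [-0.074  0.008 -0.997] F [-0.9 -1.2  8.4] w 0.0294 q [ 0.36  0.58  1.55  0.04  1.08 -0.61]
shift cm [ 0.07 -0.1  -0.39] turn -0.004
bulb px [336.4 368.2] expected [337.  367.2] r 19.0 n 39 rms 1.03 -> [0.492  0.3186 0.1211] TCP-axis guess [0.4911 0.3166 0.1212]
```

```bash
python3 -m inch '[[[0,0,0,0,0],[0,0,0,0,0],[0,0,0,0,0],[0,0,0,0,0],[0,0,0,0,0],[0,0,0,0,0]]]'
python3 - <<'E'
from h import *
to(.4908,.3176,.168,55)
bulb()
im=camera("side")
m=mask(im,(305,340,370,410),lambda h,s,v:(h>5)&(h<20)&(s>180)&(v>165))
c=cv2.convexHull(np.vstack([c for c in cv2.findContours(m,0,1)[0] if len(c)>15]));e=cv2.fitEllipse(c);print("ring",e,onz("side",e[0],.101).round(4),"ring px if z=.101",proj("side",(.4908,.3176,.101)))
T=camera("top")[200:360,60:220]
cv2.imwrite("pics/g6.png",cv2.resize(np.hstack([T,im[270:430,260:420]]),(800,400),interpolation=2)[:,:,::-1])
E
```

```text
time: 15.38
position: [0.4946, 0.316, 0.1741]
tool_rot: [0.209, 0.699, -0.219, 0.648]
ft_force: [0.0, -0.2, 5.1]
grip_width: 0.0297
t 15.38 pos [0.4946 0.316  0.1741] yaw 54.8 tilt x [-0.072  0.008 -0.997] F [ 0.  -0.2  5.1] w 0.0297 q [ 0.36  0.57  1.55  0.04  1.09 -0.61]
shift cm [ 0.64 -0.07 -0.36] turn -0.003
bulb px [336.5 366.9] expected [337.  365.6] r 19.1 n 38 rms 0.88 -> [0.4919 0.3188 0.1267] TCP-axis guess [0.4912 0.3164 0.1268]
ring ((339.4538269042969, 376.0863037109375), (31.291810989379883, 39.9154167175293), 68.32655334472656) [0.4857 0.323  0.101 ] ring px if z=.101 [336.6588272  372.90109188]
```

View pics/g6.png

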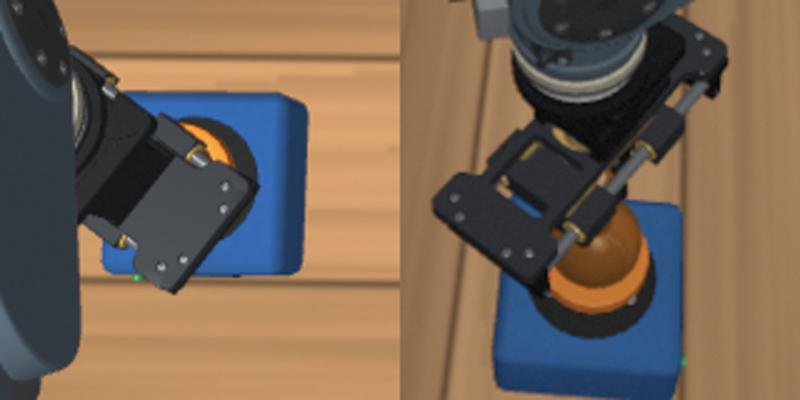

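```bash
python3 -m inch '[[[0.4,0,0,0,0],[0.3,0,0,0,0],[0.2,0,0,0,0],[0.1,0,0,0,0],[0.1,0,0,0,0],[0.1,0,0,0,0]]]'|tail -2
python3 - <<'E'
from h import *
for i in range(4):
    to(.4908,.3176,.168,55); [camera("side") for _ in range(5)]
to(.4908,.3176,.168,55);bulb()
E
```

```text
ft_force: [-1.4, -1.3, 8.2]
grip_width: 0.0291
t 16.03 pos [0.4947 0.3159 0.168 ] yaw 54.9 tilt x [-0.067  0.008 -0.998] F [-1.4 -1.3  8.2] w 0.0291 q [ 0.36  0.58  1.55  0.04  1.07 -0.61]
shift cm [ 0.03 -0.09 -0.41] turn -0.002
t 16.28 pos [0.4947 0.3159 0.1681] yaw 54.9 tilt x [-0.067  0.008 -0.998] F [-0.6 -1.2  8.3] w 0.0294 q [ 0.36  0.58  1.55  0.04  1.07 -0.61]
shift cm [ 0.04 -0.09 -0.42] turn -0.002
t 16.53 pos [0.4947 0.3159 0.1681] yaw 54.9 tilt x [-0.067  0.008 -0.998] F [-0.9 -0.5  7.9] w 0.0291 q [ 0.36  0.58  1.55  0.04  1.07 -0.61]
shift cm [ 0.04 -0.09 -0.41] turn -0.002
t 16.78 pos [0.4947 0.3159 0.1681] yaw 54.9 tilt x [-0.067  0.008 -0.998] F [-0.7 -0.3  7.3] w 0.0293 q [ 0.36  0.58  1.55  0.04  1.07 -0.61]
shift cm [ 0.04 -0.09 -0.42] turn -0.002
t 17.03 pos [0.4947 0.3159 0.1681] yaw 54.9 tilt x [-0.067  0.008 -0.998] F [-1.1 -0.4  8.3] w 0.0296 q [ 0.36  0.58  1.55  0.04  1.07 -0.61]
shift cm [ 0.04 -0.09 -0.41] turn -0.002
bulb px [336.4 368.2] expected [336.7 367.1] r 19.0 n 39 rms 0.98 -> [0.4919 0.3183 0.1205] TCP-axis guess [0.4915 0.3163 0.1206]
```

```bash
python3 -m inch '[[[0.25,0,0,0,0],[0.15,0,0,0,0],[0.13,0,0,0,0]]]'|tail -2
python3 - <<'E'
from h import *
to(.4908,.3176,.168,55); F=[]
for _ in range(20): camera("side"); F.append(robot.get_obs()["ft_force"])
print(np.mean(F,0).round(2),np.min(F,0).round(1),np.max(F,0).round(1))
to(.4908,.3176,.168,55);bulb()
E
```

```text
ft_force: [-1.6, -2.1, 8.8]
grip_width: 0.0295
t 17.33 pos [0.4948 0.3159 0.1665] yaw 54.9 tilt x [-0.065  0.009 -0.998] F [-1.6 -2.1  8.8] w 0.0295 q [ 0.36  0.58  1.56  0.04  1.06 -0.61]
shift cm [-0.13 -0.09 -0.44] turn -0.001
[-1.   -1.06  8.65] [-1.8 -2.1  7.8] [ 0.1 -0.3 10.1]
t 18.33 pos [0.4948 0.3159 0.1665] yaw 54.9 tilt x [-0.065  0.009 -0.998] F [ 0.1 -0.6  8.5] w 0.0291 q [ 0.36  0.58  1.56  0.04  1.06 -0.61]
shift cm [-0.12 -0.09 -0.43] turn -0.001
bulb px [336.3 368.8] expected [336.6 367.5] r 19.0 n 38 rms 0.86 -> [0.492  0.3185 0.1189] TCP-axis guess [0.4917 0.3162 0.119 ]
```

Run:
```python
from h import *
A=cv2.imread("pics/top0.png")[:,:,::-1].astype(int);B=camera("top").astype(int)
for n,(x0,y0,x1,y1) in dict(green=(400,185,455,240),jar=(155,120,210,175),plane=(325,100,405,145),isolator=(270,195,330,262)).items():
    print(n,np.abs(A-B)[y0:y1,x0:x1].mean().round(2))
robot.hand_in()
```

```text
green 1.0
jar 1.08
plane 0.95
isolator 9.39
the job is handed in; nothing more can be done
```

The job is handed in with the flask gripped by the neck and holding the mixer ring down. No verdict was reported.

- **Isolator:** I turned the handle clockwise to its stop, where the moment rose to about 1 N m. A picture then showed the white mark at the green dot, about 1.18 rad from where it started.
- **Flask:** I lifted the amber flask from its cork ring by the neck and set it in the orange ring. The side view puts the bulb within about 1–2 mm of the ring's axis.
- **Pressing:** The wrist force was about 8.65 N. With the flask's weight that is about 10.6 N on the ring, so about 14–15 mm of travel. The arm did not move during a 1 s hold test, and the tool tilt was 0.065 rad.
- **Bystanders:** The last top picture shows the green flask, jar and plane unchanged.

**Checks that disagreed:**
- The last joint ran into its limit early on. This left a small tool tilt, under 0.1 rad, that never fully went away.
- The jaws read 29 mm on the 26 mm neck, so the pads may be touching the lip. The grip did not slip.
- Travel estimated from the tool height (about 17 mm) is 2–3 mm more than the estimate from the force. Both are above the 10 mm limit and short of the 20 mm stop.
- My colour fit of the pressed ring itself was spoiled because the gripper hides part of it, so I did not use it.

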